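# Unlock a rinse filter and hold it up to the inspection lens

## Robot

A 7-joint arm with a two-finger parallel gripper is mounted at the origin on the work surface. World frame = base frame: x ahead of the robot, y to its left, z up, the work surface at z = 0. Lengths are in mm, angles in rad, forces in N, time in s.
With the tool pointing down it reaches from about 400 to 875 mm from the base axis. Payload 4.4 kg.
Tool frame: the origin (TCP) lies between the finger pads; the fingertips stand 19 mm ahead of it and the grasp point (between the pads) is the TCP; y points along the fingers, x is the direction in which the jaws open and shut, and the axes are right-handed (so a half turn about y gives the same grasp; the last joint's range is limited). The gripper opens to 85 mm and grips with 20 to 120 N. Pads are 22 mm wide; open, the fingers measure 114 mm over their backs; the gripper's body (76 mm by 85 mm) begins 54 mm behind the grasp point. The pads swing forward as they close: fully open they stand 13 mm farther back than shut.
Start: joints at [-1.408, 0.628, 0.038, 1.517, -0.027, 0.996, -0.02], TCP at [147.401, 633.08, 250.313] pointing down, gripper open.
Joint ranges: [-3.06, 3.06], [-0.37, 2.12], [-1.25, 1.32], [0.18, 2.47], [-1.1, 4.24], [0.23, 1.98], [-2.94, 2.94]. Speed limits (rad/s): [2.57, 2.57, 3.14, 3.14, 3.14, 3.14, 3.14].

## Interface

Orientations are given as a 3x3 rotation matrix whose columns are the frame's x, y, z axes.
In Python, from plant import * gives the robot as it stands.
- The arm moves only by the tool arm_command, never from a script. Its argument "increments" is a list of rows, each an object of numbers: "x", "y", "z": the shift along the tool's x, y, z in mm; "turn": the turn about the tool's y in rad. In form: [{"x": .., "y": .., "z": .., "turn": ..}, ...]. A call has 1 to 10 rows; each row shifts and turns the commanded pose from where the row before left it, along the tool's axes as they then stand; what a row does not reach is not made up. A row lasts 1/10 s, in which the tool goes at most 50 mm and 8.59 degrees, less where a joint would pass 70% of its speed; a pose out of reach is approached as far as the arm can. A call is refused whole if a number of a shift passes 50 or a number of a turn 0.15, either way. A call with a gripper value outside its range is refused whole. "claw" is the opening, from 0 (shut) to 1 (fully open), set as the call begins (left out, the last holds). The fingers move at their own pace and stop on an object; the grip force is fixed at half the most. Time passes only in rows, so rows that do not move let the fingers close. It gives the time, the measured TCP pose, the force and the opening at its end, in the units of the state.
- state(): the state, without advancing time (a new reading comes with each control period).
- read_camera(name): name is "scene" or "top" or "wrist"; returns the picture (384x512x3 uint8, blue, green, red); there is no depth.
- get_calibration(name): a dict with "fx", "fy", "cx", "cy" (pixels), "rvec" (rotation vector, rad) and "tvec" (3), from world to camera coordinates, as OpenCV has them. Camera axes: x right, y down, z forward; pixel columns grow to the right and rows downward; lengths in mm; the calibration is good to about 2 mm. A picture is of the moment at which its call begins: read the wrist's pose just before it. get_calibration takes no time and is no camera call; for the wrist camera it gives the pose at the moment of the call.
- finish_job(): hands the job in, once; it reports no verdict.
The state is a dict: "time_s": time; "qpos": joint angles; "joint_vel": joint speeds; "effort": joint torques, N m; "position": TCP position; "eef_rot": TCP orientation; "force": force on the tool from outside, world axes, zero at the start; "ft_torque": the same for the moment, N m; "opening": finger opening in mm.
Only numpy, scipy, OpenCV 4.12 (cv2) and the standard library are available. Lean on these libraries where they do the work, as an engineer would, in place of code of your own. Each camera call takes 0.05 s, during which the arm holds its last target.

## Task

Turn the filter cartridge in its housing until its lug stands in the gap of the keeper ring, then draw it up out of the well. Tip it over and finish while still holding it in the air in front of the inspection lens: its foot towards the lens, about 8 cm from the glass, centred on the lens and square to it (the cartridge in line with the sloping viewing axis). Touch nothing with it there, do not bump the lens or its stand, and leave everything else on the worktop where it is.

Things in the scene. Friction and masses are not known exactly. Their poses are not given: they have to be found in the camera images.
- housing: fixed steel filter housing on the worktop, 140 x 140 x 85 mm high, small grey keypad on its -x side; origin at the centre of its underside, z up. In its top is a round well with a grey keeper ring around it.
- well (a point): centre of the well's mouth, at the housing's top. Well 44 mm across, 66 mm deep. Keeper ring: outer diameter 100 mm, top 13.5 mm above the housing's top; its overhanging lip (underside 8.5 mm above the housing's top, inner diameter 68 mm) holds the filter's lug down everywhere except at one gap (21 mm wide at the lip's inner edge, 30 mm at the outside).
- gap (a point): middle of the gap in the keeper ring, 42 mm from the well's axis (housing's -x side), 3 mm above the housing's top
- filter_knob (a point): loose filter cartridge (about 180 g), given at the grip point: on the axis of its round grey knob (30 mm across, 60 mm long), 44 mm above the housing's top while seated; the knob reaches 22 mm above and 38 mm below this point. z runs up the axis, -x points the way of the lug, as does a black rib on top of the knob.
- filter_lug (a point): outer end of the cartridge's single lug (10 mm wide, 5 mm thick, sticking out of the flange to 42 mm from the axis). At the start it is under the keeper ring, 35 to 75 degrees anticlockwise (seen from above) from the gap, so a clockwise turn brings it to the gap; there is no stop. Seated and turned to the gap, this point coincides with gap.
- filter_foot (a point): centre of the cartridge's lower end face, on the axis 104 mm below filter_knob; z runs up the axis. The steel strainer above it, 40 mm across and 60 mm long, sits in the well with 2 mm play all round and turns freely; above that a 52 mm flange, 6 mm thick, rests on the housing.
- stand: fixed white stand of the inspection lens, z up; its 110 x 100 x 18 mm foot plate runs from 80 to 190 mm along +x from the origin, with a short post. The lens looks over its -x side, which is turned roughly to the robot's left (world +y, within 12 degrees).
- lens: the inspection lens on the stand, a white cylinder 64 mm across and 55 mm long; origin at the centre of its dark front face, 130 mm above the worktop. Its z axis is the viewing axis, pointing out of the face, sloping upward 45 degrees above level, roughly to the robot's left (world +y).
- soap_bottle: bystander: white soap bottle, 64 mm across, 160 mm tall; its origin is at its underside's centre
- tablet_jar: bystander: low white jar, 48 mm across, 55 mm tall, standing between the housing and the lens stand; its origin is at its underside's centre
- steel_bowl: bystander: steel bowl, 110 mm across, 35 mm tall; its origin is at its underside's centre
- swab_box: bystander: cardboard box 60 x 90 x 45 mm; its origin is at its underside's centre
- wipes_tub: bystander: white tub, 80 mm across, 110 mm tall; its origin is at its underside's centre
- steel_cup: bystander: steel cup, 70 mm across, 80 mm tall; its origin is at its underside's centre
- brush: bystander: hand brush lying on the worktop; its origin is at its middle
Mind the look-alikes: they are no part of the job. Leave any turquoise or yellow look-alike of the stand alone.

How it is judged (in metres and radians):
On the way, in this order (a step that is already met when the one before it is completed fails the run):
1. the lug stands in the gap while the cartridge is still seated (lug end within 9 mm of the gap's middle) (distance between filter_lug and gap below 0.009 m), for 0.1 s.
2. the cartridge is drawn clear of the housing (foot more than 10 mm above the keeper ring) (z of filter_foot in the frame of housing above 0.11 m), for 0.1 s.
At the end, for the whole second after the job is handed in: The gripper holds the cartridge still, foot towards the lens: axis within 15 degrees of the viewing axis, foot centre within 25 mm of it each way, 50 to 110 mm in front of the glass and over 130 mm above the worktop, touching neither housing nor lens nor stand (angle between the z axis of filter_foot and the z axis of lens, either way round below 0.26 rad and angle between filter_foot's own z axis and vertical below 1.3 rad and x of filter_foot in the frame of lens between -0.025 and 0.025 m and y of filter_foot in the frame of lens between -0.025 and 0.025 m and z of filter_foot in the frame of lens between 0.05 and 0.11 m and height (world z) of filter_foot above 0.13 m and contact force between filter and the fingers above 1 N and contact force between filter and housing below 0.2 N and contact force between filter and stand below 0.2 N and linear speed of filter below 0.03 m/s); the arm keeps its last pose, push and grip.
It fails at once if the lens or its stand is bumped (over 3 N) (contact force between stand and the arm above 3 N or contact force between stand and the fingers above 3 N or contact force between stand and filter above 3 N).
It fails at once if something else on the worktop is shifted by more than 30 mm (distance of any of soap_bottle, tablet_jar, steel_bowl, swab_box, wipes_tub, steel_cup, brush from where it was at the start of the episode above 0.03 m).
It also fails if it takes over 42 s, if anything falls off the work surface, if the arm or the gripper's body presses on something with over 40 N, if the wrist force passes 120 N, or if a joint passes its speed limit or range.

## Working session

There is one attempt and no reset: what is moved stays moved. The work goes in short steps, Python scripts to look and compute and a tool call to move; the robot and the scene stay as the last step left them, time stands still between calls to the robot, and variables do not carry over. Pictures are saved under pics/ and viewed, and the job is handed in when it is done.

Besides the shell and the picture viewer there is one more tool, called after "Call:" as name([rows], argument=value, ...), one row to a line, values as JSON. arm_command: Moves the arm, as the interface text tells. Its arguments: {"type":"object","properties":{"increments":{"type":"array","items":{"type":"object","properties":{"x":{"type":"number"},"y":{"type":"number"},"z":{"type":"number"},"turn":{"type":"number"}}}},"claw":{"type":"number"}},"required":["increments"]}

```bash
ls; mkdir -p pics; python3 - <<'E'
from plant import *
import cv2
s=state();print(s)
for n in ("scene","top","wrist"):
    im=read_camera(n);cv2.imwrite(f"pics/{n}0.png",im);print(n,get_calibration(n))
E
```

```text
pics
{'time_s': 0.0, 'qpos': array([-1.40778911,  0.62931291,  0.03845148,  1.51839737, -0.0269924 ,
        0.99629906, -0.01998047]), 'joint_vel': array([ 0.00018995, -0.00020178, -0.00067717,  0.00134899, -0.00066036,
       -0.00012752,  0.00091378]), 'effort': array([ 1.92234529e-04, -5.63405836e+01,  1.22603294e+00, -1.93442094e+01,
        1.08843483e-02,  1.08884485e-02,  2.43237008e-05]), 'position': array([147.27311891, 632.4777084 , 249.40137019]), 'eef_rot': array([[ 2.26800719e-01, -3.95490962e-04, -9.73941106e-01],
       [ 9.73939337e-01, -1.85675061e-03,  2.26801061e-01],
       [-1.89806351e-03, -9.99998198e-01, -3.59281674e-05]]), 'force': array([-0.57117088,  0.14256165, -0.43119778]), 'ft_torque': array([ 0.02047952,  0.05213562, -0.05822028]), 'opening': 85.69201748374431}
scene {'fx': 462.91983651794055, 'fy': 462.91983651794055, 'cx': 248.12705347598538, 'cy': 195.61214238930137, 'rvec': array([ 2.24104632,  0.71129033, -0.27438067]), 'tvec': array([-492.06812527, -151.75968329, 1715.7112626 ])}
top {'fx': 415.61038243601564, 'fy': 415.61038243601564, 'cx': 256.4524761848226, 'cy': 181.17836775350457, 'rvec': array([ 2.20058216, -2.17641422,  0.0680375 ]), 'tvec': array([  29.04443103,  574.38680295, 1624.10809239])}
wrist {'fx': 330.8921907776815, 'fy': 330.8921907776815, 'cx': 260.80891646125264, 'cy': 191.23548286485214, 'rvec': array([-2.27724741, -1.81058798, -0.25504111]), 'tvec': array([-649.40932305,  -37.9656432 ,  380.02162301])}
```

View pics/scene0.png

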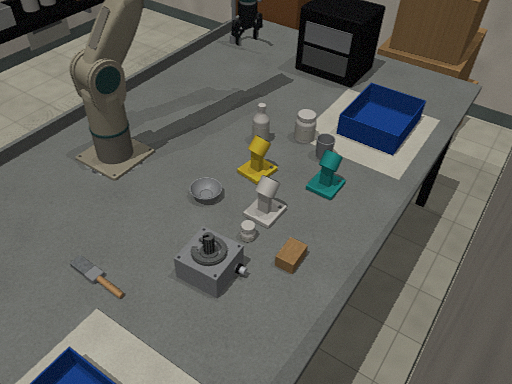

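View pics/top0.png

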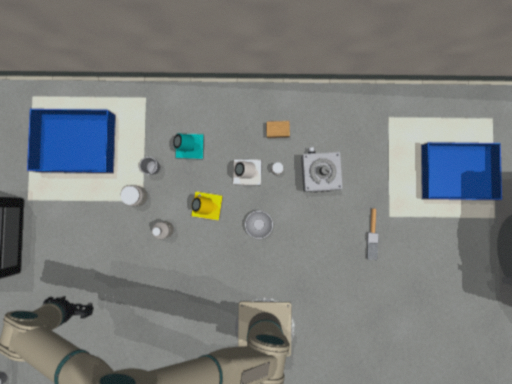

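View pics/wrist0.png

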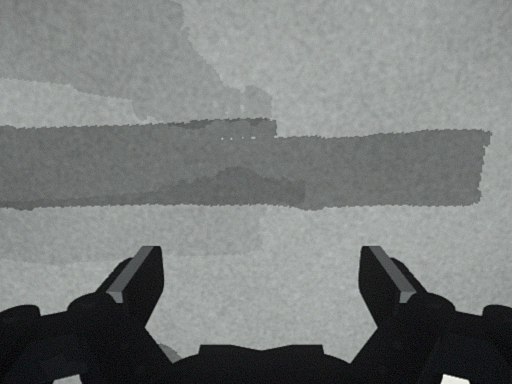

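```bash
cat > h.py <<'E'
from plant import *
import cv2,numpy as np
def cam(n,c=None):
    c=c or get_calibration(n)
    K=np.array([[c['fx'],0,c['cx']],[0,c['fy'],c['cy']],[0,0,1.]])
    R=cv2.Rodrigues(np.array(c['rvec'],float))[0];t=np.array(c['tvec'],float)
    return K,R,t
def ray(C,u,v):
    K,R,t=C
    return -R.T@t,R.T@np.linalg.inv(K)@np.array([u,v,1.])
def onz(C,u,v,z):
    o,d=ray(C,u,v);return o+d*(z-o[2])/d[2]
def proj(C,P):
    K,R,t=C;p=K@(R@np.asarray(P,float)+t);return p[:2]/p[2]
def two(C1,p1,C2,p2):
    P=[c[0]@np.c_[c[1],c[2]] for c in (C1,C2)]
    X=cv2.triangulatePoints(P[0],P[1],np.array(p1,float).reshape(2,1),np.array(p2,float).reshape(2,1));return (X[:3]/X[3]).ravel()
E
python3 - <<'E'
import cv2
t=cv2.imread('pics/top0.png');s=cv2.imread('pics/scene0.png')
cv2.imwrite('pics/tc.png',cv2.resize(t[140:210,215:355],None,fx=5.6,fy=5.6,interpolation=cv2.INTER_CUBIC))
cv2.imwrite('pics/sc.png',cv2.resize(s[160:300,160:300],None,fx=4.2,fy=4.2,interpolation=cv2.INTER_CUBIC))
E
```

```text
(no output)
```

View pics/tc.png

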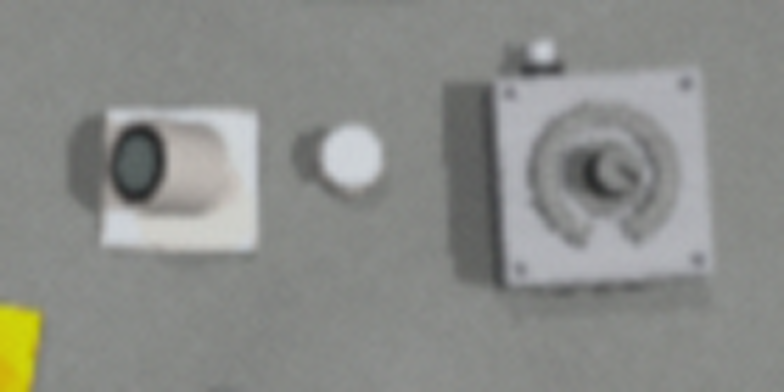

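View pics/sc.png

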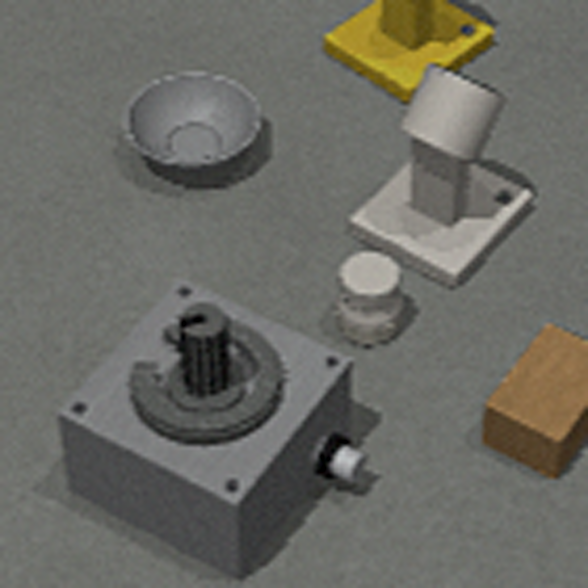

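Candidates in the top view: stand/lens – white (247,171), yellow (207,206) and turquoise (189,146). The white one is the target. There is only one housing, at (322,171), and its gap faces the robot. The crop confirms the dark lens face at about (240,169), and the jar at (278,168).

```bash
python3 - <<'E'
from h import *
T=cam('top');S=cam('scene')
f=lambda u,v:(215+(u+.5)/5.6-.5,140+(v+.5)/5.6-.5)
g=lambda u,v:(160+(u+.5)/4.2-.5,160+(v+.5)/4.2-.5)
for n,p,z in [('corn',(493,78),85),('corn',(702,69),85),('corn',(713,272),85),('corn',(503,286),85),('ringc',(604,172),98),('gap',(609,238),88),('lens',(136,162),130),('knobtop',(625,172),151),('jar',(351,157),55),('platea',(107,108),18),('plb',(258,110),18),('plc',(257,250),18),('pld',(101,246),18)]:
    print(n,onz(T,*f(*p),z).round(1))
print('knob 2view',two(T,f(625,172),S,g(202,315)))
E
```

```text
corn [ 677.2 -139.3   85. ]
corn [ 684.9 -281.3   85. ]
corn [ 546.9 -288.5   85. ]
corn [ 535.8 -146.6   85. ]
ringc [ 612.7 -212.8   98. ]
gap [ 568.9 -217.7   88. ]
lens [613.  100.6 130. ]
knobtop [ 608. -218.  151.]
jar [625.1 -44.7  55. ]
platea [661.7 126.6  18. ]
plb [661.4  19.7  18. ]
plc [562.1  19.3  18. ]
pld [563.7 129.4  18. ]
knob 2view [ 609.67188441 -215.49119998  156.32305675]
```

```bash
cat > sim.py <<'E'
import numpy as np
def run(p,R,rows):
    p=np.array(p,float);R=np.array(R,float)
    for x,y,z,t in rows:
        p=p+R@np.array([x,y,z]); c,s=np.cos(t),np.sin(t)
        R=R@np.array([[c,0,s],[0,1,0],[-s,0,c]])
    return p,R
E
python3 - <<'E'
from h import *; from sim import run
s=state();p,R=s['position'],s['eef_rot']
for a in [(0,0,0,.038)]+[]: p,R=run(p,R,[a])
for k in range(20):
    p,R=run(p,R,[(0,0,-49,.076)]);
    if k%5==4: print(k,p.round(0),np.hypot(*p[:2]).round(),R[:,0].round(2))
K,Rc,t=cam('wrist');print('cam pos',-Rc.T@t,'fwd',Rc[2],'rel tool',s['eef_rot'].T@(-Rc.T@t-s['position']))
E
```

```text
4 [370. 534. 250.] 649.0 [ 0.6  0.8 -0. ]
9 [540. 359. 250.] 648.0 [ 0.86  0.52 -0.  ]
14 [633. 134. 250.] 647.0 [ 0.99  0.16 -0.  ]
19 [ 636. -110.  250.] 645.0 [ 0.98 -0.21 -0.  ]
cam pos [ 79.22652651 648.80180054 374.65941068] fwd [ 0.2705075  -0.06405814 -0.96058433] rel tool [ 1.08988947e-01 -1.25038356e+02  6.99730227e+01]
```

Call:
arm_command([
  {"turn": 0.038},
  {"z": -49, "turn": 0.076},
  {"z": -49, "turn": 0.076},
  {"z": -49, "turn": 0.076},
  {"z": -49, "turn": 0.076},
  {"z": -49, "turn": 0.076},
  {"z": -49, "turn": 0.076},
  {"z": -49, "turn": 0.076},
  {"z": -49, "turn": 0.076},
  {"z": -49, "turn": 0.076},
], claw=1)

```text
invalid input
```

Call:
arm_command([
  {"z": -49, "turn": 0.076},
  {"z": -49, "turn": 0.076},
  {"z": -49, "turn": 0.076},
  {"z": -49, "turn": 0.076},
  {},
])

```text
invalid input
```

```bash
python3 - <<'E'
from h import *
import json
s=state();c=get_calibration('wrist');im=read_camera('wrist')
json.dump({k:np.array(v).tolist() for k,v in c.items()},open('w1.json','w'));cv2.imwrite('pics/w1.png',im)
print(s['time_s'],s['position'],s['eef_rot'][:,0],s['qpos'])
E
```

```text
0.15 [147.3122363  632.6530306  249.62189818] [ 0.22685159  0.97392835 -0.00138682] [-1.40780642  0.62911398  0.03850312  1.51811379 -0.02703369  0.99627094
 -0.01999204]
```

View pics/w1.png

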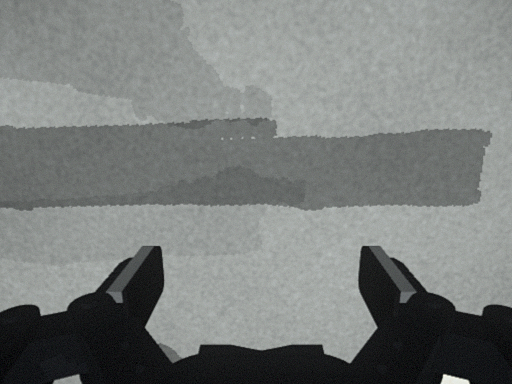

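Call:
arm_command([
  {"x": 0, "y": 0, "z": 0, "turn": 0.038},
  {"x": 0, "y": 0, "z": -49, "turn": 0.076},
  {"x": 0, "y": 0, "z": -49, "turn": 0.076},
  {"x": 0, "y": 0, "z": -49, "turn": 0.076},
  {"x": 0, "y": 0, "z": -49, "turn": 0.076},
  {"x": 0, "y": 0, "z": -49, "turn": 0.076},
  {"x": 0, "y": 0, "z": -49, "turn": 0.076},
  {"x": 0, "y": 0, "z": -49, "turn": 0.076},
  {"x": 0, "y": 0, "z": -49, "turn": 0.076},
  {"x": 0, "y": 0, "z": -49, "turn": 0.076},
], claw=1)

```text
time_s: 1.2
position: [512.7, 398.0, 250.1]
eef_rot: [[0.816, 0.0, -0.579], [0.579, 0.0, 0.816], [0.0, -1.0, 0.0]]
force: [0.5, 0.7, -0.1]
opening: 85.2
```

Call:
arm_command([
  {"x": 0, "y": 0, "z": -49, "turn": 0.076},
  {"x": 0, "y": 0, "z": -49, "turn": 0.076},
  {"x": 0, "y": 0, "z": -49, "turn": 0.076},
  {"x": 0, "y": 0, "z": -49, "turn": 0.076},
  {"x": 0, "y": 0, "z": 0, "turn": 0},
])

```text
time_s: 1.7
position: [609.6, 217.6, 250.6]
eef_rot: [[0.955, 0.003, -0.297], [0.297, -0.007, 0.955], [0.0, -1.0, -0.008]]
force: [0.0, 0.8, 0.2]
opening: 85.6
```

```bash
cat > snap.py <<'E'
from h import *
import json,sys
n=sys.argv[1]
s=state();c=get_calibration('wrist');im=read_camera('wrist')
json.dump({k:np.array(v).tolist() for k,v in c.items()},open(n+'.json','w'));cv2.imwrite(f'pics/{n}.png',im)
print(s['time_s'],s['position'],s['eef_rot'][:,0],s['qpos'],s['opening'])
E
python3 snap.py w2
```

```text
1.7 [609.62775735 217.64881854 250.63431257] [9.54796566e-01 2.97259658e-01 4.62562300e-04] [-0.57430484  0.64268392  0.31621288  1.530758   -0.2137936   1.00251807
  0.09992989] 85.58042121793339
```

View pics/w2.png

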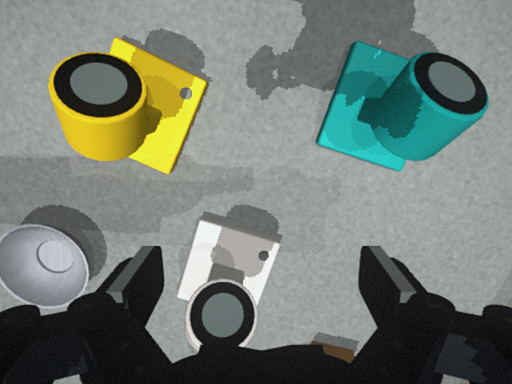

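```bash
python3 - <<'E'
from h import *
import json
C=cam('wrist',json.load(open('w2.json')))
im=cv2.imread('pics/w2.png')
crop=im[270:350,175:270]
m=(cv2.cvtColor(crop,cv2.COLOR_BGR2GRAY)<70).astype(np.uint8)
cs,_=cv2.findContours(m,cv2.RETR_EXTERNAL,cv2.CHAIN_APPROX_NONE)
c=max(cs,key=cv2.contourArea);e=cv2.fitEllipse(c);print(e, cv2.boundingRect(c))
u,v=e[0][0]+175,e[0][1]+270
print('campos',C[1].T@-C[2]);print('lens',u,v,onz(C,u,v,130))
for p in [(205,212),(281,236),(262,309),(178,296)]: print(p,onz(C,*p,18))
cv2.imwrite('pics/w2c.png',cv2.resize(im[200:355,160:300],None,fx=3.8,fy=3.8))
T=cam('top');print(proj(T,onz(C,u,v,130)))
E
```

```text
((47.62600326538086, 47.853206634521484), (63.885353088378906, 72.0716552734375), 165.50344848632812) (15, 12, 64, 68)
campos [589.01357455 286.00845277 375.16007949]
lens 222.62600326538086 317.8532066345215 [613.45619227  96.34081068 130.        ]
(205, 212) [567.10680781 141.61558087  18.        ]
(281, 236) [659.79518932 139.22036865  18.        ]
(262, 309) [668.45937472  37.16064183  18.        ]
(178, 296) [563.11156226  23.99236693  18.        ]
[240.02197769 168.41236851]
```

View pics/w2c.png

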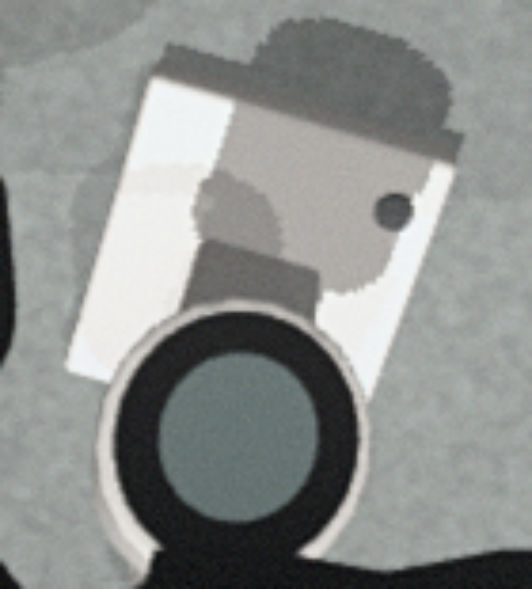

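```bash
python3 - <<'E'
from h import *
import json
C=cam('wrist',json.load(open('w2.json')))
print('lens',onz(C,222.9,314.8,130))
a,b,c=[onz(C,*p,18) for p in [(200.6,220.3),(279,243.2),(177.4,297.2)]];print(a,b,c)
for d in (b-a,a-c): print(np.linalg.norm(d),d/np.linalg.norm(d))
E
```

```text
lens [612.84839604  99.42785135 130.        ]
[564.82777008 130.20874148  18.        ] [660.45450871 129.73533158  18.        ] [562.79502468  22.08995283  18.        ]
95.62791045670296 [ 0.99998775 -0.00495054  0.        ]
108.13789582106483 [0.01879772 0.99982331 0.        ]
```

```bash
python3 - <<'E'
from h import *; from sim import run
s=state();p,R=s['position'],s['eef_rot']
p,R=run(p,R,[(0,0,-49,.076)]*9)
print(p,R)
d=R.T@(np.array([610,-215,250])-p);print(d)
E
```

```text
[ 609.47375736 -209.67552762  251.67337022] [[ 9.30045964e-01  9.21482279e-04  3.67442043e-01]
 [-3.67438023e-01 -2.97533958e-03  9.30043250e-01]
 [ 1.95028323e-03 -9.99995149e-01 -2.42861494e-03]]
[ 2.4425799   1.68968914 -4.75456196]
```

Call:
arm_command([
  {"x": 0, "y": 0, "z": -49, "turn": 0.076},
  {"x": 0, "y": 0, "z": -49, "turn": 0.076},
  {"x": 0, "y": 0, "z": -49, "turn": 0.076},
  {"x": 0, "y": 0, "z": -49, "turn": 0.076},
  {"x": 0, "y": 0, "z": -49, "turn": 0.076},
  {"x": 0, "y": 0, "z": -49, "turn": 0.076},
  {"x": 0, "y": 0, "z": -49, "turn": 0.076},
  {"x": 0, "y": 0, "z": -49, "turn": 0.076},
  {"x": 0, "y": 0, "z": -49, "turn": 0.076},
  {"x": 2, "y": 2, "z": -5, "turn": 0},
])

```text
time_s: 2.75
position: [608.2, -217.1, 249.0]
eef_rot: [[0.929, -0.001, 0.369], [-0.369, -0.005, 0.929], [0.001, -1.0, -0.006]]
force: [-0.7, -0.1, -0.1]
opening: 85.2
```

```bash
python3 snap.py w3
```

```text
2.75 [ 608.22448663 -217.09011876  248.96497079] [ 9.29378228e-01 -3.69127873e-01  8.50454540e-04] [ 0.02022949  0.66672083  0.48117731  1.54071073 -0.33668618  1.01689327
  0.21328024] 85.21967107055382
```

View pics/w3.png

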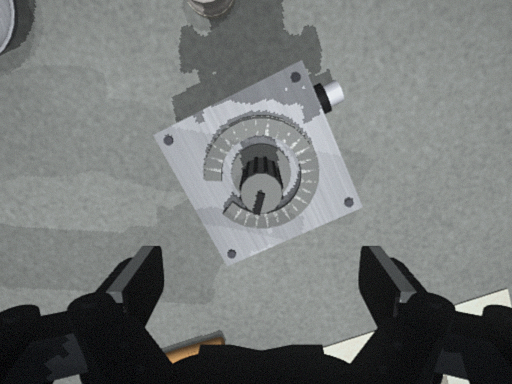

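```bash
python3 - <<'E'
import cv2
im=cv2.imread('pics/w3.png');cv2.imwrite('pics/w3c.png',cv2.resize(im[95:245,180:340],None,fx=4,fy=4,interpolation=cv2.INTER_CUBIC))
E
```

```text
(no output)
```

View pics/w3c.png

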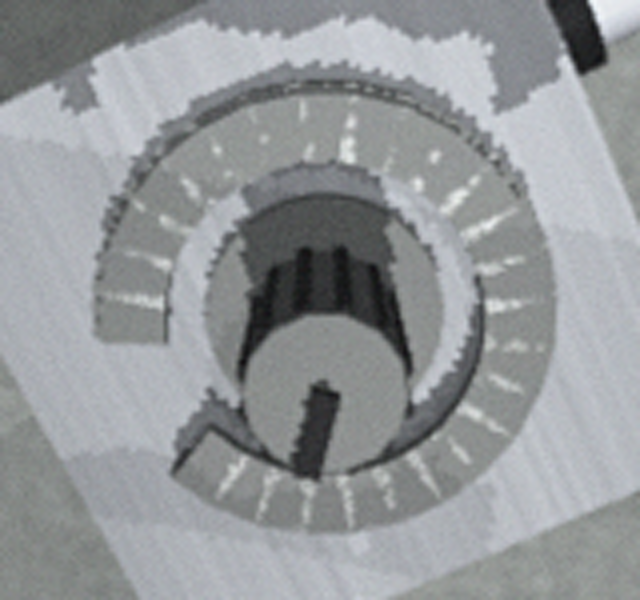

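```bash
python3 - <<'E'
from h import *
import json
C=cam('wrist',json.load(open('w3.json')))
f=lambda u,v:(180+(u+.5)/4-.5,95+(v+.5)/4-.5)
W=lambda u,v,z:onz(C,*f(u,v),z)
pts=np.array([W(*p,98.5)[:2] for p in [(97,310),(130,200),(555,305),(518,190),(320,533),(470,480),(540,400),(230,515)]])
A=np.c_[2*pts,np.ones(len(pts))];s=np.linalg.lstsq(A,(pts**2).sum(1),rcond=None)[0]
print('ring',s[:2],np.sqrt(s[2]+s[0]**2+s[1]**2))
k=W(326,392,151);print('knob top',k)
r=W(310,478,151);r2=W(322,382,151);d=(r-r2);la=np.degrees(np.arctan2(d[1],d[0]));print('rib',la)
g=[W(*p,98.5) for p in [(168,343),(210,430),(97,341),(175,478)]];
for q in g:print(q,np.degrees(np.arctan2(q[1]-s[1],q[0]-s[0])))
cn=[onz(C,*p,85) for p in [(155,134),(303,61),(361,208),(228,265)]];print(np.mean(cn,0),cn)
for i in range(4):
    e=cn[i]-cn[i-1];print(np.linalg.norm(e),np.degrees(np.arctan2(e[1],e[0])))
E
```

```text
ring [ 610.99926792 -213.28106677] 48.80402700784646
knob top [ 610.89905715 -213.03850982  151.        ]
rib -118.46403761558686
[ 577.6642677  -205.03479136   98.5       ] 166.10534985975278
[ 578.36055736 -226.46396086   98.5       ] -158.00603814978717
[ 563.67648174 -199.02135574   98.5       ] 163.2309411989827
[ 566.78783044 -233.91328796   98.5       ] -154.98287555906
[ 611.253216   -213.93020275   85.        ] [array([ 537.78610352, -148.46218466,   85.        ]), array([ 676.58684811, -139.9330762 ,   85.        ]), array([ 684.00427379, -279.25049223,   85.        ]), array([ 546.63563858, -288.07505793,   85.        ])]
139.8930614956386 93.62691179114033
139.0625484825118 3.5163228604637364
139.5147326009707 -86.95238168975855
137.65178857878172 -176.32436784206593
```

Call:
arm_command([
  {"x": 1, "y": 20, "z": 4.5, "turn": 0},
  {"x": 0, "y": 40, "z": 0, "turn": 0},
  {"x": 0, "y": 40, "z": 0, "turn": 0},
  {"x": 0, "y": 19, "z": 0, "turn": 0},
  {"x": 0, "y": 0, "z": 0, "turn": 0},
  {"x": 0, "y": 0, "z": 0, "turn": 0},
], claw=1)

```text
time_s: 3.4
position: [614.8, -203.7, 129.5]
eef_rot: [[0.934, 0.0, 0.357], [-0.357, 0.001, 0.934], [0.0, -1.0, 0.001]]
force: [0.5, -0.2, -0.2]
opening: 85.4
```

Call:
arm_command([
  {"x": 0, "y": 0, "z": -10.4, "turn": 0},
  {"x": 0, "y": 0, "z": 0, "turn": 0},
  {"x": 0, "y": 0, "z": 0, "turn": 0},
], claw=1)

```text
time_s: 3.7
position: [610.4, -216.2, 130.6]
eef_rot: [[0.933, 0.002, 0.361], [-0.361, -0.001, 0.933], [0.002, -1.0, -0.0]]
force: [-0.5, 0.3, -0.2]
opening: 85.6
```

```bash
python3 snap.py w4
```

```text
3.7 [ 610.42726323 -216.24926784  130.61900542] [ 0.93258904 -0.36093386  0.00210449] [ 0.0624786   0.79975479  0.40668735  1.63754432 -0.41154017  0.78817223
  0.28274623] 85.57368832252195
```

View pics/w4.png

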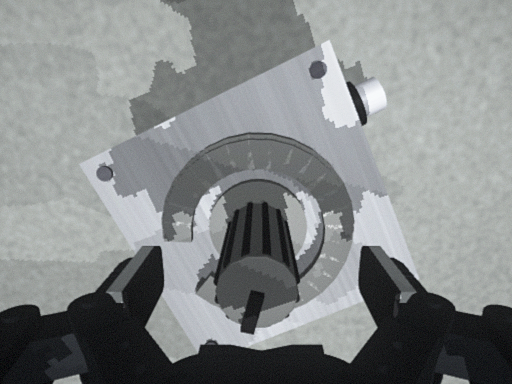

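```bash
python3 - <<'E'
from h import *
import json
C=cam('wrist',json.load(open('w4.json')))
im=cv2.imread('pics/w4.png');cv2.imwrite('pics/w4c.png',cv2.resize(im[190:350,180:340],None,fx=3.7,fy=3.7,interpolation=cv2.INTER_CUBIC))
print(onz(C,257.5,286,151))
E
```

```text
[ 611.83581569 -211.28786962  151.        ]
```

View pics/w4c.png

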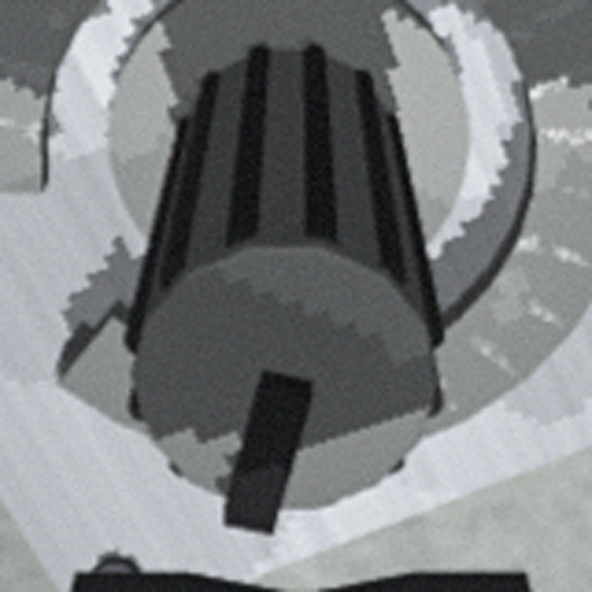

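```bash
python3 - <<'E'
from h import *
import json
C=cam('wrist',json.load(open('w4.json')))
a=onz(C,257.3,291.8,151);b=onz(C,247.4,332.6,151);d=b-a;print(a,b,np.linalg.norm(d),np.degrees(np.arctan2(d[1],d[0])))
E
```

```text
[ 610.90654594 -213.47918413  151.        ] [ 601.08740776 -228.45970281  151.        ] 17.91176749119995 -123.24325810778389
```

Call:
arm_command([
  {"x": -0.3, "y": 0.8, "z": 2.5, "turn": 0},
  {"x": 0, "y": 0, "z": 0, "turn": 0},
  {"x": 0, "y": 0, "z": 0, "turn": 0},
  {"x": 0, "y": 0, "z": 0, "turn": 0},
  {"x": 0, "y": 0, "z": 0, "turn": 0},
  {"x": 0, "y": 0, "z": 0, "turn": 0},
  {"x": 0, "y": 0, "z": 0, "turn": 0},
  {"x": 0, "y": 0, "z": 0, "turn": 0},
], claw=0)

```text
time_s: 4.55
position: [610.6, -212.6, 128.6]
eef_rot: [[0.933, -0.0, 0.36], [-0.36, 0.0, 0.933], [-0.0, -1.0, 0.0]]
force: [-1.2, 0.0, 3.9]
opening: 28.9
```

Call:
arm_command([
  {"x": 0, "y": 0, "z": 0, "turn": 0.12},
  {"x": 0, "y": 0, "z": 0, "turn": 0.12},
  {"x": 0, "y": 0, "z": 0, "turn": 0.12},
  {"x": 0, "y": 0, "z": 0, "turn": 0.12},
  {"x": 0, "y": 0, "z": 0, "turn": 0.12},
  {"x": 0, "y": 0, "z": 0, "turn": 0.12},
  {"x": 0, "y": 0, "z": 0, "turn": 0.12},
  {"x": 0, "y": 0, "z": 0, "turn": 0.12},
  {"x": 0, "y": 0, "z": 0, "turn": 0},
  {"x": 0, "y": 0, "z": 0, "turn": 0},
])

```text
time_s: 5.55
position: [611.2, -213.4, 128.6]
eef_rot: [[0.243, 0.001, 0.97], [-0.97, -0.002, 0.243], [0.002, -1.0, 0.001]]
force: [0.9, -1.5, 0.9]
opening: 28.7
```

```bash
python3 snap.py w5; python3 -c "
import cv2
im=cv2.imread('pics/w5.png');cv2.imwrite('pics/w5c.png',cv2.resize(im[90:350,100:420],None,fx=2.3,fy=2.3,interpolation=cv2.INTER_CUBIC))"
```

```text
5.55 [ 611.24831512 -213.37984874  128.57852637] [ 0.2431544  -0.96998609  0.00170818] [-0.07694592  0.86599847  0.66350407  1.64284164 -0.66091818  0.86768937
 -0.46825776] 28.668987700785355
```

View pics/w5c.png

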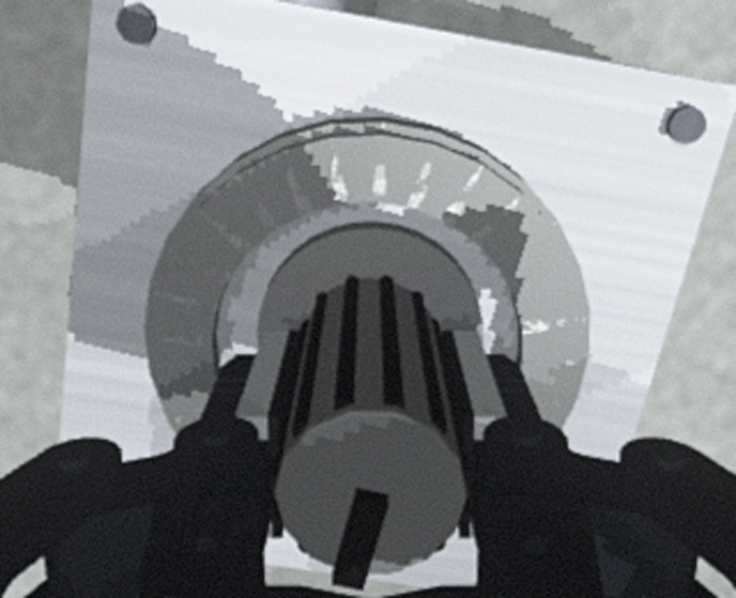

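```bash
python3 - <<'E'
from h import *
import json
C=cam('wrist',json.load(open('w5.json')))
f=lambda u,v:(100+(u+.5)/2.3-.5,90+(v+.5)/2.3-.5)
a=onz(C,*f(371,491),151);b=onz(C,*f(347,587),151);d=b-a;print(a,b,np.linalg.norm(d),np.degrees(np.arctan2(d[1],d[0])))
im=read_camera('scene');cv2.imwrite('pics/s5.png',cv2.resize(im[210:300,165:255],None,fx=6.5,fy=6.5,interpolation=cv2.INTER_CUBIC))
E
```

```text
[ 611.19858368 -213.7518      151.        ] [ 592.81491211 -214.37164503  151.        ] 18.39411830767273 -178.06888111088443
```

View pics/s5.png

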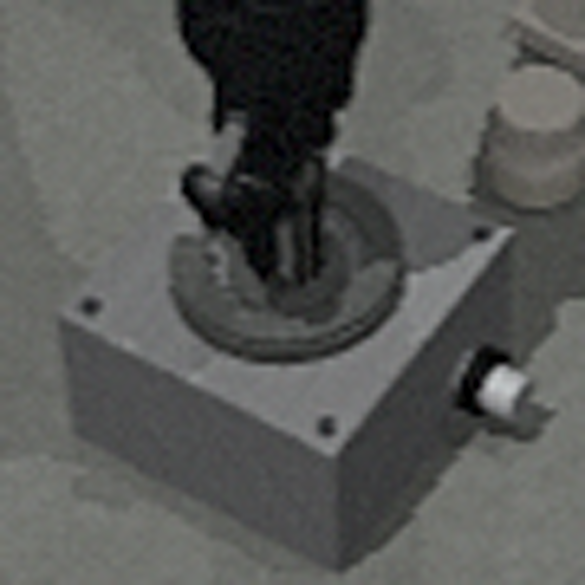

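Call:
arm_command([
  {"x": 0, "y": -3, "z": 0, "turn": 0},
  {"x": 0, "y": -5, "z": 0, "turn": 0},
  {"x": 0, "y": -8, "z": 0, "turn": 0},
  {"x": 0, "y": 0, "z": 0, "turn": 0},
])

```text
time_s: 6.05
position: [611.2, -213.1, 145.8]
eef_rot: [[0.241, 0.002, 0.971], [-0.971, -0.001, 0.241], [0.001, -1.0, 0.001]]
force: [0.1, -0.8, -1.5]
opening: 28.9
```

Call:
arm_command([
  {"x": 0, "y": -15, "z": 0, "turn": 0},
  {"x": 0, "y": -20, "z": 0, "turn": 0},
  {"x": 0, "y": -20, "z": 0, "turn": 0},
  {"x": 0, "y": -20, "z": 0, "turn": 0},
  {"x": 0, "y": -20, "z": 0, "turn": 0},
  {"x": 0, "y": 0, "z": 0, "turn": 0},
  {"x": 0, "y": 0, "z": 0, "turn": 0},
  {"x": 0, "y": 0, "z": 0, "turn": 0},
])

```text
time_s: 6.85
position: [610.1, -212.2, 238.4]
eef_rot: [[0.24, -0.002, 0.971], [-0.971, 0.001, 0.24], [-0.002, -1.0, -0.002]]
force: [0.8, 0.2, -1.9]
opening: 28.5
```

```bash
python3 - <<'E'
from h import *
im=read_camera('scene');cv2.imwrite('pics/s6.png',cv2.resize(im[190:300,165:275],None,fx=5.4,fy=5.4,interpolation=cv2.INTER_CUBIC))
E
```

```text
(no output)
```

View pics/s6.png

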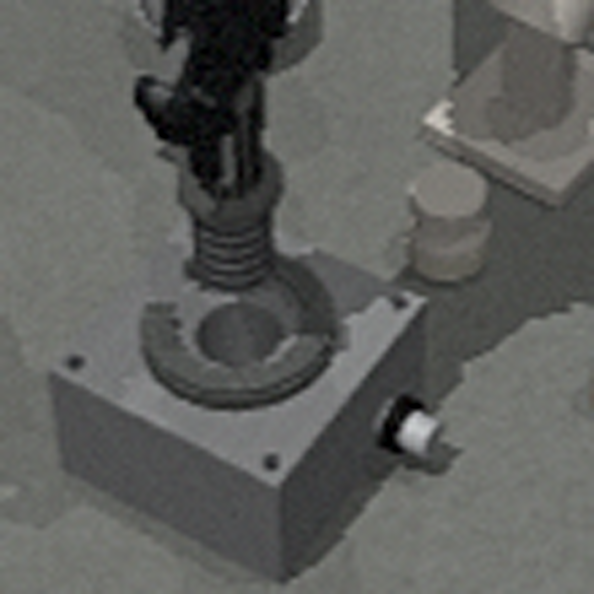

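Call:
arm_command([
  {"x": 0, "y": 0, "z": 0, "turn": -0.133},
  {"x": 0, "y": 0, "z": 0, "turn": -0.133},
  {"x": 0, "y": 0, "z": 0, "turn": -0.133},
  {"x": 0, "y": 0, "z": 0, "turn": -0.133},
  {"x": 0, "y": 0, "z": 0, "turn": -0.133},
  {"x": 0, "y": 0, "z": 0, "turn": -0.133},
  {"x": 0, "y": 0, "z": 0, "turn": -0.133},
  {"x": 0, "y": 0, "z": 0, "turn": -0.133},
  {"x": 0, "y": 0, "z": 0, "turn": -0.133},
  {"x": 0, "y": 0, "z": 0, "turn": -0.133},
])

```text
time_s: 7.9
position: [610.0, -212.7, 238.3]
eef_rot: [[1.0, -0.002, -0.007], [0.007, 0.001, 1.0], [-0.002, -1.0, 0.001]]
force: [0.7, -0.3, -2.6]
opening: 28.6
```

Call:
arm_command([
  {"x": 0, "y": 0, "z": 0, "turn": 0},
  {"x": 0, "y": 0, "z": 0, "turn": 0},
])

```text
time_s: 8.1
position: [610.3, -212.8, 238.7]
eef_rot: [[1.0, -0.001, 0.002], [-0.002, 0.001, 1.0], [-0.001, -1.0, 0.001]]
force: [-0.9, -0.4, -2.0]
opening: 28.9
```

```bash
python3 - <<'E'
from h import *
s=state();print(s['time_s'],s['position'],s['eef_rot'],s['qpos'])
E
```

```text
8.1 [ 610.27983067 -212.84564418  238.74645921] [[ 9.99998013e-01 -1.26771675e-03  1.53861102e-03]
 [-1.53791945e-03  5.46316803e-04  9.99998668e-01]
 [-1.26855564e-03 -9.99999047e-01  5.44366072e-04]] [ 0.06666261  0.66410224  0.38952193  1.54687337 -0.28411279  0.98838463
  0.53736632]
```

Next I lower the foot inside the ring, to 89.5 mm, just off the lip.

Call:
arm_command([
  {"x": 0.7, "y": 15, "z": 3, "turn": 0},
  {"x": 0, "y": 15, "z": 3, "turn": 0},
  {"x": 0, "y": 10, "z": 2, "turn": 0},
  {"x": 0, "y": 5, "z": 2, "turn": 0},
  {"x": 0, "y": 0, "z": 0, "turn": 0},
  {"x": 0, "y": 0, "z": 0, "turn": 0},
])

```text
time_s: 8.7
position: [611.7, -203.1, 194.9]
eef_rot: [[1.0, 0.001, -0.001], [0.001, -0.001, 1.0], [0.001, -1.0, -0.001]]
force: [0.4, 0.0, -2.5]
opening: 28.4
```

```bash
python3 - <<'E'
from h import *
im=read_camera('scene');cv2.imwrite('pics/s7.png',cv2.resize(im[190:300,165:275],None,fx=5.4,fy=5.4,interpolation=cv2.INTER_CUBIC))
y0,z0=-179.5,98.5
p=np.array([-203,193.5])
for a in range(0,51,5):
    t=np.radians(a);q=np.array([y0-20*np.cos(t)+95*np.sin(t),z0+20*np.sin(t)+95*np.cos(t)]);print(a,q.round(1),(q-p).round(1));p=q
E
```

```text
0 [-199.5  193.5] [3.5 0. ]
5 [-191.1  194.9] [8.4 1.4]
10 [-182.7  195.5] [8.4 0.6]
15 [-174.2  195.4] [ 8.5 -0.1]
20 [-165.8  194.6] [ 8.4 -0.8]
25 [-157.5  193.1] [ 8.3 -1.6]
30 [-149.3  190.8] [ 8.2 -2.3]
35 [-141.4  187.8] [ 7.9 -3. ]
40 [-133.8  184.1] [ 7.6 -3.7]
45 [-126.5  179.8] [ 7.3 -4.3]
50 [-119.6  174.9] [ 6.9 -4.9]
```

View pics/s7.png

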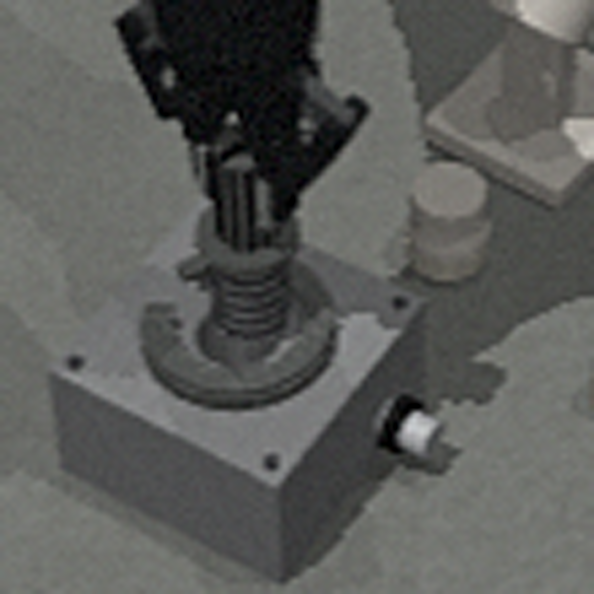

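Call:
arm_command([
  {"x": 0, "y": 1, "z": 3.5, "turn": 0},
  {"x": 0, "y": -0.7, "z": 4.2, "turn": 0},
  {"x": 0, "y": -0.7, "z": 4.2, "turn": 0},
  {"x": 0, "y": -0.3, "z": 4.2, "turn": 0},
  {"x": 0, "y": -0.3, "z": 4.2, "turn": 0},
  {"x": 0, "y": 0, "z": 4.2, "turn": 0},
  {"x": 0, "y": 0, "z": 4.3, "turn": 0},
  {"x": 0, "y": 0, "z": 0, "turn": 0},
])

```text
time_s: 9.55
position: [611.2, -176.8, 196.3]
eef_rot: [[1.0, 0.001, -0.001], [0.001, -0.005, 1.0], [0.001, -1.0, -0.005]]
force: [0.1, -4.3, -1.9]
opening: 28.6
```

```bash
python3 - <<'E'
from h import *
im=read_camera('scene');cv2.imwrite('pics/s8.png',cv2.resize(im[190:300,165:275],None,fx=5.4,fy=5.4,interpolation=cv2.INTER_CUBIC))
E
```

```text
(no output)
```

View pics/s8.png

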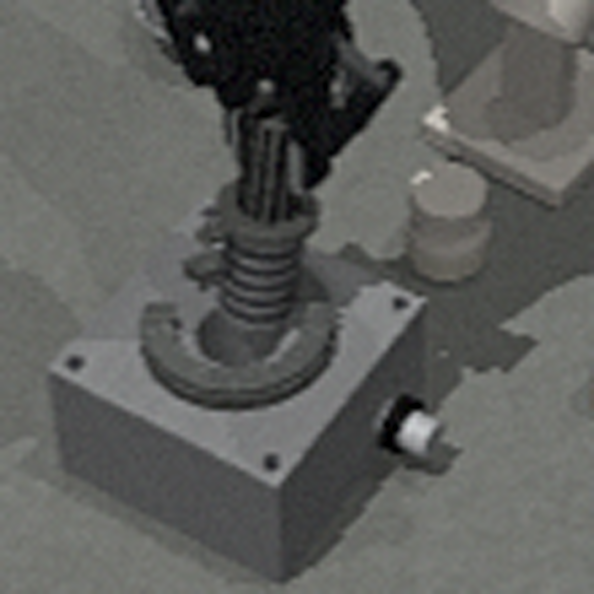

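Call:
arm_command([
  {"x": 0, "y": 0.7, "z": 5.5, "turn": 0},
  {"x": 0, "y": 0.9, "z": 5.5, "turn": 0},
  {"x": 0, "y": 0.8, "z": 4.2, "turn": 0},
  {"x": 0, "y": 0.8, "z": 4.1, "turn": 0},
  {"x": 0, "y": 1.1, "z": 4.1, "turn": 0},
  {"x": 0, "y": 1.2, "z": 4.1, "turn": 0},
  {"x": 0, "y": 1.5, "z": 4, "turn": 0},
  {"x": 0, "y": 1.5, "z": 3.9, "turn": 0},
  {"x": 0, "y": 0, "z": 0, "turn": 0},
])

```text
time_s: 10.5
position: [611.8, -139.5, 187.9]
eef_rot: [[1.0, 0.002, -0.002], [0.002, -0.002, 1.0], [0.002, -1.0, -0.002]]
force: [-0.2, -4.1, 5.4]
opening: 28.9
```

Call:
arm_command([
  {"x": 0, "y": 2, "z": 4, "turn": 0},
  {"x": 0, "y": 2.4, "z": 4, "turn": 0},
  {"x": 0, "y": 2.6, "z": 4, "turn": 0},
  {"x": 0, "y": 2.9, "z": 3.9, "turn": 0},
  {"x": 0, "y": 0, "z": 0, "turn": 0},
])

```text
time_s: 11.0
position: [612.0, -122.2, 177.7]
eef_rot: [[1.0, 0.002, -0.003], [0.003, 0.0, 1.0], [0.002, -1.0, -0.0]]
force: [-0.4, -2.5, 5.7]
opening: 28.7
```

```bash
python3 - <<'E'
from h import *
im=read_camera('scene');cv2.imwrite('pics/s9.png',cv2.resize(im[190:300,165:275],None,fx=5.4,fy=5.4,interpolation=cv2.INTER_CUBIC))
E
```

```text
(no output)
```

View pics/s9.png

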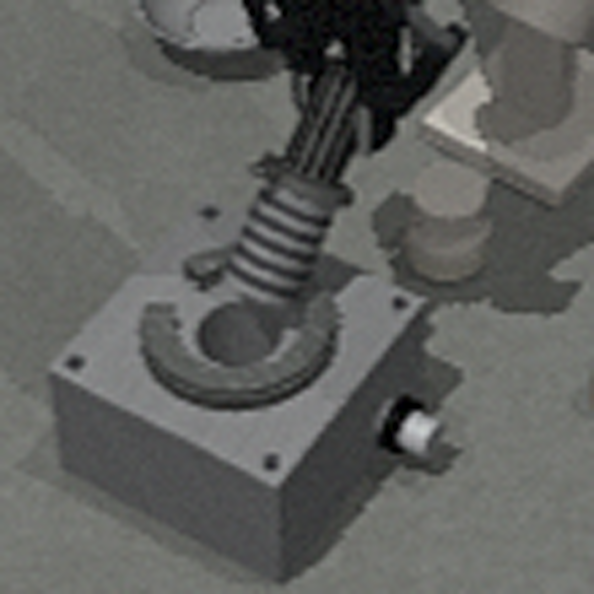

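Call:
arm_command([
  {"x": 0, "y": -10, "z": 0, "turn": 0},
  {"x": 0, "y": -20, "z": 0, "turn": 0},
  {"x": 0, "y": -30, "z": 0, "turn": 0},
  {"x": 0, "y": -30, "z": 0, "turn": 0},
  {"x": 0, "y": -30, "z": 0, "turn": 0},
  {"x": 0, "y": -20, "z": 0, "turn": 0},
  {"x": 0, "y": -10, "z": 0, "turn": 0},
  {"x": 0, "y": 0, "z": 0, "turn": 0},
  {"x": 0, "y": 0, "z": 0, "turn": 0},
])

```text
time_s: 11.95
position: [610.5, -121.7, 325.8]
eef_rot: [[1.0, -0.002, -0.003], [0.003, 0.002, 1.0], [-0.002, -1.0, 0.002]]
force: [-0.9, -0.3, -2.5]
opening: 28.4
```

```bash
python3 - <<'E'
from h import *
im=read_camera('scene');cv2.imwrite('pics/s10f.png',im);cv2.imwrite('pics/s10.png',cv2.resize(im[140:250,175:285],None,fx=5.4,fy=5.4,interpolation=cv2.INTER_CUBIC))
im=read_camera('top');cv2.imwrite('pics/t10f.png',im);cv2.imwrite('pics/t10.png',cv2.resize(im[130:220,255:365],None,fx=6,fy=6,interpolation=cv2.INTER_CUBIC))
print(state()['position'])
E
```

```text
[ 610.41522116 -121.9979505   325.39804995]
```

View pics/s10.png

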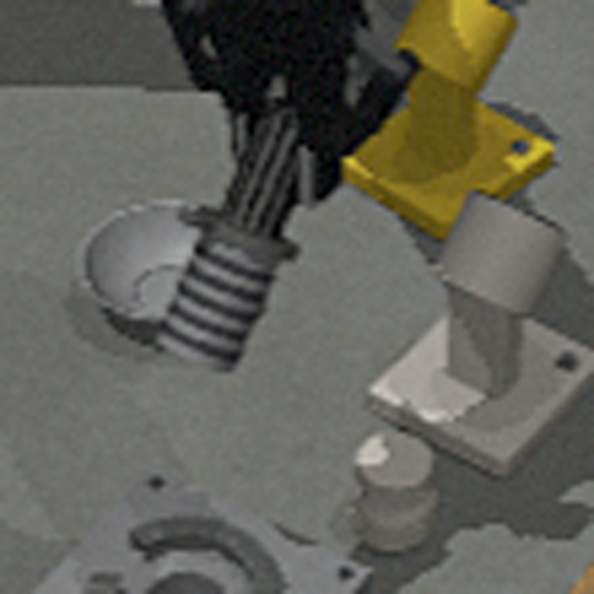

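View pics/t10.png

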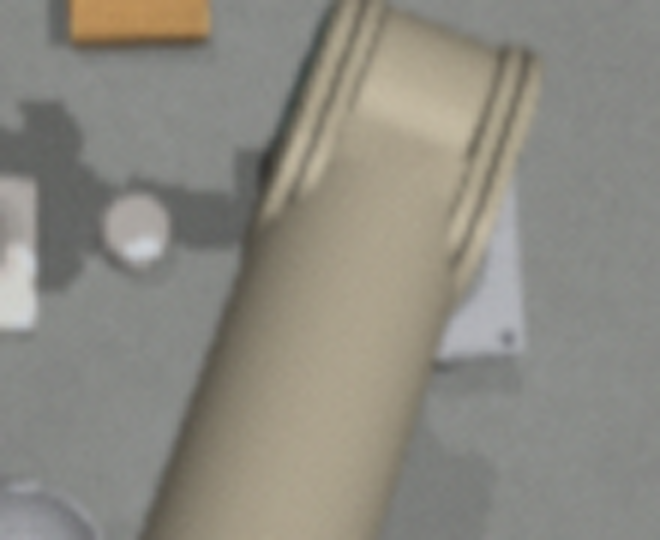

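```bash
python3 - <<'E'
from h import *
S=cam('scene');tcp=np.array([610.4,-122,325.4])
g=lambda u,v:(175+(u+.5)/5.4-.5,140+(v+.5)/5.4-.5)
o,d=ray(S,*g(199,353));P=o+d*(tcp[0]-o[0])/d[0];v=tcp-P;print(P,np.linalg.norm(v),np.degrees(np.arctan2(v[1],v[2])))
for a in (40,45,50):
    t=np.radians(a);ax=np.array([0,np.sin(t),np.cos(t)]);e1=np.array([1,0,0]);n=np.array([0,np.cos(t),-np.sin(t)])
    f=tcp-104*ax
    q=lambda X:((proj(S,X)-[175,140]+.5)*5.4).round(0)
    ph=np.radians(np.arange(0,360,5));r=np.array([q(f+20*(np.cos(x)*e1+np.sin(x)*n)) for x in ph])
    print(a,q(f),q(tcp),'foot rim bbox',r.min(0),r.max(0), 'knobtop',q(tcp+22*ax))
E
```

```text
[ 610.4        -191.78357042  249.38572658] 103.18874194554074 42.55294119584643
40 [204. 355.] [286. 154.] foot rim bbox [164. 338.] [243. 373.] knobtop [303. 111.]
45 [194. 354.] [286. 154.] foot rim bbox [156. 336.] [233. 372.] knobtop [305. 111.]
50 [186. 352.] [286. 154.] foot rim bbox [148. 333.] [224. 371.] knobtop [307. 112.]
```

Call:
arm_command([
  {"x": 0, "y": 0, "z": 15, "turn": 0},
  {"x": 0, "y": 0, "z": 25, "turn": 0},
  {"x": 0, "y": 0, "z": 35, "turn": 0},
  {"x": 0, "y": 0, "z": 35, "turn": 0},
  {"x": 0, "y": 0, "z": 35, "turn": 0},
  {"x": 0, "y": 0, "z": 35, "turn": 0},
  {"x": 0, "y": 0, "z": 35, "turn": 0},
  {"x": 0, "y": 0, "z": 35, "turn": 0},
  {"x": 0, "y": 0, "z": 35, "turn": 0},
  {"x": 0, "y": 0, "z": 30, "turn": 0},
])

```text
time_s: 13.05
position: [609.4, 196.3, 326.2]
eef_rot: [[1.0, -0.002, -0.004], [0.004, 0.001, 1.0], [-0.002, -1.0, 0.001]]
force: [1.0, 0.0, -2.5]
opening: 28.6
```

Call:
arm_command([
  {"x": 0, "y": 0, "z": 20, "turn": 0},
  {"x": 0, "y": 0, "z": 12, "turn": 0},
  {"x": 0, "y": 0, "z": 0, "turn": 0},
  {"x": 0, "y": 0, "z": 0, "turn": 0},
])

```text
time_s: 13.45
position: [610.7, 222.5, 327.0]
eef_rot: [[1.0, -0.0, -0.0], [0.0, -0.002, 1.0], [-0.0, -1.0, -0.002]]
force: [0.7, -1.4, -1.4]
opening: 28.4
```

```bash
python3 - <<'E'
from h import *
s=state();print(s['time_s'],s['position'],s['eef_rot'].round(3),s['opening'])
im=read_camera('scene');cv2.imwrite('pics/s11f.png',im);cv2.imwrite('pics/s11.png',cv2.resize(im[100:240,220:360],None,fx=4.2,fy=4.2,interpolation=cv2.INTER_CUBIC))
E
```

```text
13.45 [610.70607072 222.48952557 326.97105744] [[ 1.    -0.    -0.   ]
 [ 0.    -0.002  1.   ]
 [-0.    -1.    -0.002]] 28.365773338714387
```

View pics/s11.png

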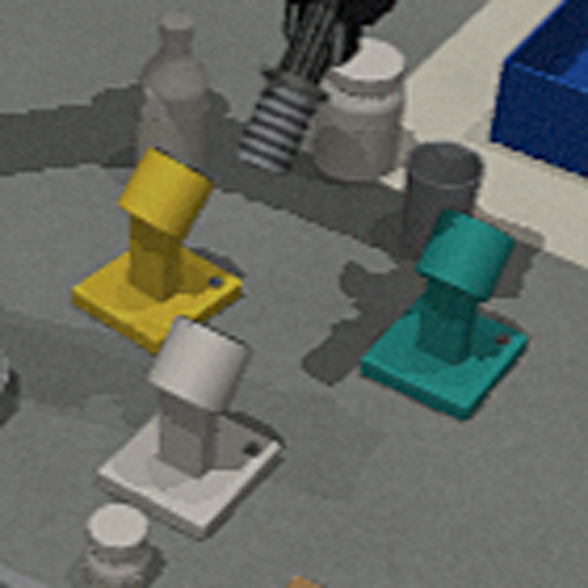

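Still held, with the tilt kept. Next I descend by 63 mm and correct x by +3 and y by +4.

Call:
arm_command([
  {"x": 3, "y": 10, "z": 4, "turn": 0},
  {"x": 0, "y": 18, "z": 0, "turn": 0},
  {"x": 0, "y": 18, "z": 0, "turn": 0},
  {"x": 0, "y": 12, "z": 0, "turn": 0},
  {"x": 0, "y": 5, "z": 0, "turn": 0},
  {"x": 0, "y": 0, "z": 0, "turn": 0},
  {"x": 0, "y": 0, "z": 0, "turn": 0},
  {"x": 0, "y": 0, "z": 0, "turn": 0},
])

```text
time_s: 14.3
position: [614.2, 228.4, 265.1]
eef_rot: [[1.0, 0.002, -0.002], [0.002, 0.001, 1.0], [0.002, -1.0, 0.001]]
force: [-0.1, 0.7, -1.6]
opening: 28.5
```

```bash
python3 - <<'E'
from h import *
s=state();print(s['time_s'],s['position'],s['opening'])
im=read_camera('scene');cv2.imwrite('pics/s12f.png',im);cv2.imwrite('pics/s12.png',cv2.resize(im[120:220,225:325],None,fx=5.8,fy=5.8,interpolation=cv2.INTER_CUBIC))
E
python3 snap.py w12
```

```text
14.3 [614.1616109 228.3562557 265.0913192] 28.49112665054295
14.35 [614.06547743 228.36149181 265.00477494] [0.99999693 0.00191493 0.00157059] [-0.62520316  0.65039798  0.39706202  1.49283973 -0.27319685  1.05163451
 -0.16345174] 29.05403748371872
```

View pics/s12.png

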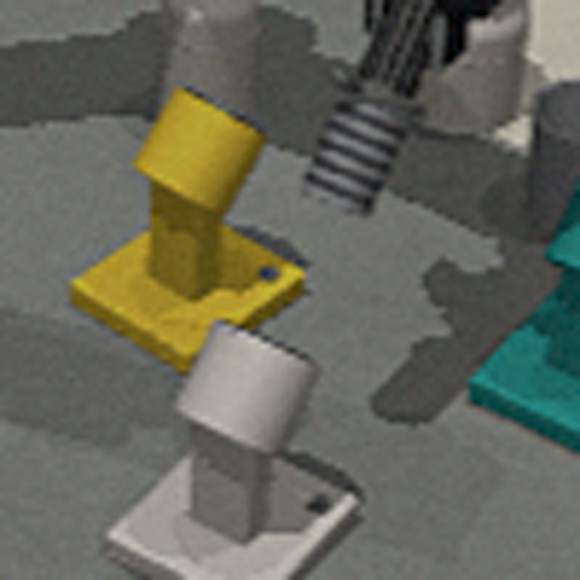

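View pics/w12.png

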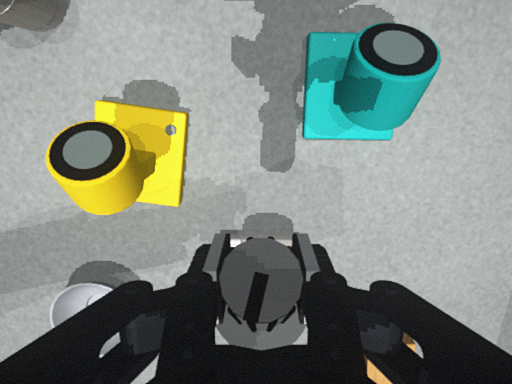

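```bash
python3 - <<'E'
from h import *
S=cam('scene');tcp=np.array([614.1,228.4,265])
g=lambda u,v:(225+(u+.5)/5.8-.5,120+(v+.5)/5.8-.5)
o,d=ray(S,*g(335,201));P=o+d*(tcp[0]-o[0])/d[0];v=tcp-P;print(P,np.linalg.norm(v),np.degrees(np.arctan2(v[1],v[2])))
o,d=ray(S,*g(264,350));L=o+d*(613-o[0])/d[0];print('lens from scene',L)
L=np.array([613,99.5,130]);print('lens proj',((proj(S,L)-[225,120]+.5)*5.8))
z=np.array([.009,.707,.707]);r=P-L;print('along',r@z,'up',r@np.array([0,-.707,.707]),'side',r[0])
E
```

```text
[614.1        156.20511597 191.98614789] 102.67971503711054 44.67685885978823
lens from scene [613.          94.12803371 129.68605647]
lens proj [269.9378018  344.66536517]
along 83.92462354871492 up 3.733689573080771 side 1.1000000000000227
```

```bash
python3 - <<'E'
from plant import *
s=state();print(s['position'],s['joint_vel'].round(4),s['force'],s['opening']);print(finish_job())
E
```

```text
[613.92560394 228.41971619 264.85784198] [ 0.0005  0.0015 -0.0014  0.0025 -0.001  -0.0023 -0.0006] [ 0.6981752  -0.45873104 -2.66223387] 28.667326923658337
the job is handed in; nothing more can be done
None
```

The cartridge is held in the air in front of the white lens with its foot towards the glass, and the job was handed in at about 14.4 s. No verdict was reported.

**What I did**
- Gripped the knob and turned it 0.96 rad clockwise. From the rib, the lug then stood about 2° from the middle of the gap.
- Drew the cartridge straight up, about 110 mm, and turned the jaws square to the viewing axis.
- The tool can only turn about its own axis. So I tipped the cartridge in the grip by leaning the strainer on the inside of the keeper ring's lip, with about 7 N on the wrist at the readings.
- Lifted it clear, carried it over and lowered it in front of the lens.

**Last checks (scene camera, after the final move)**

| Check | Measured | Allowed |
|---|---|---|
| Tilt of the axis from vertical | 44.7° (lens axis slopes 45°) | within 15° of the viewing axis |
| Foot distance along the viewing axis | about 84 mm | 50 to 110 mm |
| Foot off the axis, up | about 4 mm | 25 mm |
| Foot off the axis, sideways | about 1 mm | 25 mm |
| Height of the foot above the worktop | about 192 mm | over 130 mm |

The arm was at rest, the fingers still held the knob at 28.7 mm opening, and I saw no contact with the lens, stand or bystanders in the pictures.

**What disagreed**
- The lens face came out at y = 99.5 mm from the wrist camera and 94 mm from the scene camera. That moves the result by at most about 4 mm, well inside tolerance.
- The tilt read 42.5° just after tipping and 44.7° at the end; both are within limits.
- I could not see the lug in the gap directly, because the gripper hid it. The turn was judged from the rib, and the cartridge then came up without resistance.

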